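Drift the broken dowel out of a lamp foot

TASK

A broken dowel stub is stuck in the bore of the wooden lamp foot. Take the drift from its wooden holder, work its tip into the off-centre hole of the brass ferrule and push the stub down through the bore until it drops into the tray below, gently, never pressing with more than 20 N on the foot or the stub; then draw the drift out and stand it back down in its holder's socket. Leave the goods on the table where they are.

Things in the scene. Friction and masses are not known exactly. Their poses are not given: they have to be found in the camera images.
- foot: Wooden lamp foot set up for repair, fixed: a round disc 110 mm across, 40 mm thick, its underside 50 mm and its top 90 mm above the table, on two wooden bearers (18 mm wide, 110 mm along x, centred at y = +-47 mm). A vertical bore 27 mm wide runs through its middle, free right through once the stub is out. Origin: on the table, under the centre of disc, bore and tray; z up.
- foot_top (a point): Point on the bore's axis 102 mm above the table, level with the flat top of a brass ferrule (ring 38 mm across, 5 mm thick, straight 13.5 mm hole) on a black rubber washer; it gives 1 mm per 4.5 N. Set by hand, its hole's centre lies 5 mm off this point in a direction that varies and is not measured (look from above or feel). A drift upright in the hole meets only the stub below.
- foot_tray (a point): Middle of the floor of the open plywood tray on the table under the foot, between the bearers: 160 mm along the foot's x, 72 mm along its y, 18 mm high, walls and floor 4 mm.
- stub: Broken dowel stub: pale wood cylinder, 24 mm in diameter, 25 mm long, upright in the bore on the foot's axis. Origin: centre of its underside (at the start about 60 mm above the table, its top 17 mm below the ferrule's top); z along its axis. Two sprung catches hold it: it rubs with 6 to 13 N as it slides, cannot come out upward, and falls free once its top is down to about 56 mm.
- stub_center (a point): Middle of the stub, on its axis.
- drift: Drift (the pushing tool), 122 mm long, about 90 g, standing upright in its holder: a round steel shank 12 mm in diameter and 62 mm long, whose last 4 mm taper to a flat tip 8 mm across, under a dark wooden square handle 24 x 24 mm and 60 mm long. Origin: centre of the flat tip; z runs up the shank; x and y are square to the handle's faces.
- drift_tip (a point): Centre of the drift's flat lower tip (the drift's origin).
- drift_grip (a point): Middle of the drift's handle, 92 mm above its tip: the place to grip, across a facing pair of flats.
- holder: Drift holder, fixed: pale wood block 70 x 70 mm, 50 mm high, with one round vertical socket 16 mm wide and 42 mm deep in the middle of its top (socket floor 8 mm above the table). Origin: centre of its underside on the table, under the socket's axis.
- mushroom: Bystander: turned wooden mushroom, 68 mm across, 75 mm tall. Origin: centre of its underside.
- dish: Bystander: white ceramic bowl, 90 mm across, 35 mm tall. Origin: centre of its underside.
- mill: Bystander: dark wooden pepper mill, 48 mm across, 110 mm tall. Origin: centre of its underside.
Not all that is in view belongs to the job. What is shaped like the drift but orange or purple is not meant.

How it is judged:
On the way, in this order (a step that is already met when the one before it is completed fails the run):
1. the drift is lifted out of its holder, the stub still in the bore (z of drift_tip in the frame of holder above 0.055 m and height (world z) of stub_center above 0.06 m), for 0.1 s.
2. the stub has dropped into the tray while the drift stands in the bore (height (world z) of stub_center below 0.035 m and height (world z) of drift_tip below 0.075 m and horizontal distance between drift_tip and foot below 0.012 m), for 0.05 s.
At the end, for the whole second after the job is handed in: The stub lies at rest in the tray under the foot, and the drift stands upright in its holder's socket, its tip down on the socket floor (within 6 mm), released and at rest (height (world z) of stub_center below 0.025 m and x of stub_center in the frame of foot between -0.076 and 0.076 m and y of stub_center in the frame of foot between -0.034 and 0.034 m and linear speed of each of stub, drift below 0.03 m/s and horizontal distance between drift_tip and holder below 0.006 m and height (world z) of drift_tip below 0.014 m and angle between drift's own z axis and vertical below 0.12 rad); the robot touches nothing.
It fails at once if the drift presses on the foot or its ferrule with more than 20 N (contact force between drift and foot above 20 N).
It fails at once if the drift presses on the stub with more than 20 N (contact force between drift and stub above 20 N).
It fails at once if the gripper or arm bears on the foot with more than 20 N (contact force between any of the arm, the fingers and foot above 20 N).
It fails at once if a bystander is moved by more than 20 mm (distance of any of mushroom, dish, mill from where it was at the start of the episode above 0.02 m).
It also fails if it takes over 64 s, if anything falls off the work surface, if the arm or the gripper's body presses on something with over 40 N, if the wrist force passes 120 N, or if a joint passes its speed limit or range.

ROBOT

A 7-joint arm with a two-finger parallel gripper is mounted at the origin on the work surface. World frame = base frame: x ahead of the robot, y to its left, z up, the work surface at z = 0. Lengths are in m, angles in rad, forces in N, time in s.
With the tool pointing down it reaches from about 0.4 to 0.85 m from the base axis. Payload 6.9 kg.
Tool frame: the origin (TCP) lies midway between the tips of the shut fingers; the grasp point (between the pads) lies 19 mm behind it (manip.grip_depth is the distance from the TCP to the grasp point, in m); z points along the fingers, y is the line along which they close (so a half turn about z gives the same grasp; the last joint's range is limited). The gripper opens to 85 mm and grips with 20 to 120 N. Pads are 22 mm wide; open, the fingers measure 114 mm over their backs; the gripper's body (76 mm by 85 mm) begins 54 mm behind the grasp point. The pads swing forward as they close: fully open they stand 13 mm farther back than shut.
Start: joints at [1.427, 0.507, -0.238, 1.5, 0.126, 1.149, -0.155], TCP at [0.154, -0.606, 0.231] pointing down, gripper open.
Joint ranges: [-3.08, 3.08], [-0.24, 2.05], [-1.43, 1.35], [0, 2.5], [-1.52, 4.66], [0.17, 1.96], [-2.89, 2.89]. Speed limits (rad/s): [2.39, 2.39, 3.14, 3.14, 3.14, 3.14, 3.14].

INTERFACE

Orientations are given as a rotation vector (axis times angle).
In Python, from bench import manip gives the robot as it stands. Calls block until the motion is done:
- manip.move_to(position, orientation): joint-space move of the TCP to a pose.
- manip.line_to(position, max_speed=0.15, rotation=None, force_limit=None): straight line of the TCP; rotation=None keeps the orientation; max_speed is the mean speed in m/s. With force_limit (N) it stops when the force on the tool has changed by that much, and returns True; else False.
- manip.movej(angles): joint-space move.
- manip.grip(opening): finger opening in m; the grip force is fixed at half the most; returns when the fingers have stopped.
- manip.sleep(seconds).
- manip.solve_ik(position, orientation): joint angles nearest the present ones, or None.
- manip.camera(name): name is "scene" or "top" or "wrist"; returns (picture, depth): 480x640x3 uint8, red, green, blue; 480x640 float32, m along the optical axis (not along the pixel's ray), 0 where there is no reading.
- manip.calibration(name): a dict with "vfov" (degrees; the focal length in pixels is half the picture's height over the tangent of half this angle, whatever the lens; pixels are square), "cx", "cy" (the principal point, pixels), "cam_to_world" (4x4, takes a point from camera to world coordinates); the wrist camera has in their place "tool_from_camera" (4x4, takes a point from camera to tool coordinates, whose origin is the TCP and whose axes are the flange's). Camera axes: x right, y down, z forward; pixel columns grow to the right and rows downward; lengths in m; the calibration is good to about 2 mm. A picture is of the moment at which its call begins: read the wrist's pose just before it. calibration takes no time and is no camera call.
A pose or a line that the arm cannot do raises manip.Unreachable and nothing moves.
- manip.finish_job(): hands the job in; it is judged then, once.
Readings, each from a call of its own:
- manip.get_time(): time.
- manip.get_joint_pos(): joint angles.
- manip.get_qvel(): joint speeds.
- manip.get_effort(): joint torques, N m.
- manip.get_ee_pos(): TCP position.
- manip.get_ee_rot(): TCP orientation.
- manip.get_contact_force(): force on the tool from outside, world axes, zero at the start.
- manip.get_torque(): the same for the moment, N m.
- manip.get_finger_gap(): finger opening in m.
- manip.get_gripper_force(): force on a finger pad.
Only numpy, scipy, OpenCV 4.12 (cv2) and the standard library are available. Lean on these libraries where they do the work, as an engineer would, in place of code of your own. Each camera call takes 0.05 s, during which the arm holds its last target. There are 200 camera calls.

## Working session

There is one attempt and no reset: what is moved stays moved. The work goes in short steps, each a Python script; the robot and the scene stay as the last script left them, time stands still between calls to the robot, and variables do not carry over. Pictures are saved under pics/ and viewed, at most 10 in all, crops included, and the job is handed in when it is done.

```bash
ls; mkdir -p pics; cat > h.py <<'E'
import numpy as np, cv2
from scipy.spatial.transform import Rotation as R
from bench import manip
def K(name):
    c=manip.calibration(name); return 240/np.tan(np.radians(c["vfov"])/2),c["cx"],c["cy"],c
def shot(name):
    T=np.eye(4); 
    if name=="wrist":
        T[:3,3]=manip.get_ee_pos(); T[:3,:3]=R.from_rotvec(manip.get_ee_rot()).as_matrix()
    p,d=manip.camera(name); f,cx,cy,c=K(name)
    M=T@np.array(c["tool_from_camera"]) if name=="wrist" else np.array(c["cam_to_world"])
    return p,d,(f,cx,cy,M)
def cloud(d,k):
    f,cx,cy,M=k; v,u=np.mgrid[:480,:640]
    P=np.stack([(u-cx)/f*d,(v-cy)/f*d,d],-1); return P@M[:3,:3].T+M[:3,3]
def onplane(u,v,z,k):
    f,cx,cy,M=k; r=M[:3,:3]@np.array([(u-cx)/f,(v-cy)/f,1]); o=M[:3,3]; return o+r*(z-o[2])/r[2]
def save(p,n): cv2.imwrite("pics/"+n,p[:,:,::-1])
E
python3 - <<'E'
from h import *
for n in("scene","top"):
    p,d,k=shot(n); save(p,n+"0.png"); np.savez(n+"0.npz",p=p,d=d,P=cloud(d,k)); print(n,k)
print(manip.get_time(),manip.get_ee_rot(),manip.get_finger_gap(),manip.get_contact_force())
E
```

```text
pics
scene (np.float64(499.1393034349296), 318.03638565060885, 236.9803841843293, array([[ 0.75442412,  0.55279039, -0.35393084,  0.85528519],
       [ 0.65637798, -0.63247533,  0.41126987, -0.29003286],
       [ 0.0034935 , -0.54258432, -0.83999408,  0.72710346],
       [ 0.        ,  0.        ,  0.        ,  1.        ]]))
top (np.float64(525.8188996374835), 317.9388108874551, 235.94827023269545, array([[-0.03582779, -0.97830771,  0.20403526,  0.41489718],
       [-0.99935624,  0.03545367, -0.00548987,  0.01978109],
       [-0.00186302, -0.2041006 , -0.97894815,  0.85693647],
       [ 0.        ,  0.        ,  0.        ,  1.        ]]))
0.1 [-3.11557003e+00 -3.91127919e-01  3.30703417e-04] 0.08512900993517732 [ 0.45357238  0.77670739 -0.55362061]
```

View pics/scene0.png

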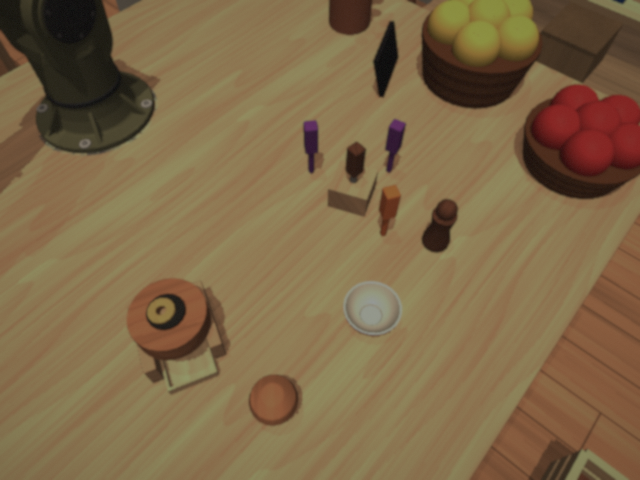

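View pics/top0.png

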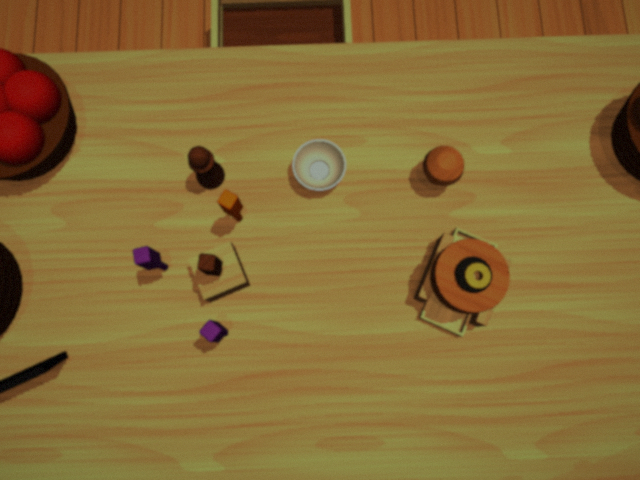

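The drift is the dark handle at top (209,265) and scene (355,158). It could be confused with the purple ones at top (146,257) and (212,331), the orange one at (230,203), or the dark mill at (201,160). The foot is at top (470,275), with its ferrule at about (476,275).

```bash
python3 - <<'E'
from h import *
a=np.load("top0.npz"); P=a["P"]; p=a["p"]
k=K("top"); k=(k[0],k[1],k[2],np.array(k[3]["cam_to_world"]))
for n,u,v,z in(("drift",209,265,.13),("purA",146,257,.122),("purB",212,331,.122),("org",230,203,.122),("mill",201,160,.11),("dish",319,166,.035),("mush",444,165,.075),("foot",470,275,.09),("ferr",477,274,.102)):
    print(n,P[v,u].round(4),onplane(u,v,z,k).round(4))
# segment by height
from scipy import ndimage
z=P[...,2]; m=(a["d"]>0)&(z>.105)&(z<.16); l,n=ndimage.label(m)
for i in range(1,n+1):
    q=P[l==i]; 
    if len(q)>60:
        r=cv2.minAreaRect((q[:,:2][q[:,2]>np.percentile(q[:,2],50)-.004]*1000).astype(np.float32)); print(len(q),q.mean(0).round(3),q[:,2].max().round(3),np.round(r[0],1),np.round(r[1],1),round(r[2],1))
# foot disc
m=(abs(z-.09)<.006)&(abs(P[...,1]+.27)<.12); q=P[m]; c,rr=cv2.minEnclosingCircle((q[:,:2]*1000).astype(np.float32)); print("disc",c,rr,q.mean(0),len(q))
m=(abs(z-.05)<.006)&(abs(P[...,1]-.21)<.08)&(abs(P[...,0]-.38)<.08); q=P[m]; print("holder",cv2.minAreaRect((q[:,:2]*1000).astype(np.float32)),len(q))
m=(abs(z-.102)<.004)&(abs(P[...,1]+.27)<.07); q=P[m]; print("ferrule",q.mean(0),len(q))
c1=cv2.resize(p[180:360,120:270],None,fx=3,fy=3,interpolation=2); c2=cv2.resize(p[220:350,405:520],None,fx=4,fy=4,interpolation=2)[:520]
c1=cv2.resize(p[190:350,130:260],None,fx=3,fy=3,interpolation=2); H=480
c2=cv2.resize(p[225:345,415:515],(400,480),interpolation=2); save(np.hstack([c1,c2]),"crop1.png")
E
```

```text
drift [0.5303 0.1689 0.1315] [0.5305 0.1692 0.13  ]
purA [0.5462 0.2597 0.1234] [0.5464 0.2602 0.122 ]
purB [0.4398 0.1661 0.1225] [0.4398 0.1662 0.122 ]
org [0.6211 0.1409 0.1229] [0.6214 0.1411 0.122 ]
mill [0.6951 0.1876 0.1042] [0.693  0.1863 0.11  ]
dish [0.7139 0.0088 0.005 ] [0.7034 0.0092 0.035 ]
mush [ 0.6842 -0.1857  0.0741] [ 0.6839 -0.1855  0.075 ]
foot [ 0.5067 -0.2016  0.1024] [ 0.5082 -0.2053  0.09  ]
ferr [ 0.5101 -0.2175  0.084 ] [ 0.5078 -0.212   0.102 ]
2997 [0.794 0.466 0.115] 0.128 [805.2 462.7] [165.5  64.7] 5.0
179 [0.705 0.193 0.108] 0.114 [704.5 193.2] [25.8 22.4] 21.7
312 [0.627 0.145 0.12 ] 0.126 [628.8 145.9] [24.4 24.1] 59.1
348 [0.55  0.266 0.12 ] 0.126 [550.7 268.1] [24.1 24.5] 10.4
361 [0.535 0.173 0.127] 0.133 [536.2 174.2] [24.1 24.5] 85.1
340 [0.441 0.169 0.121] 0.125 [441.3 170.1] [23.9 23.9] 49.2
disc (509.42681884765625, -207.83009338378906) 55.18886184692383 [ 0.50844808 -0.20621259  0.09010112] 3498
holder ((0.0, 0.0), (0.0, 0.0), 0.0) 0
ferrule [ 0.50741098 -0.21447246  0.10142176] 447
```

View pics/crop1.png

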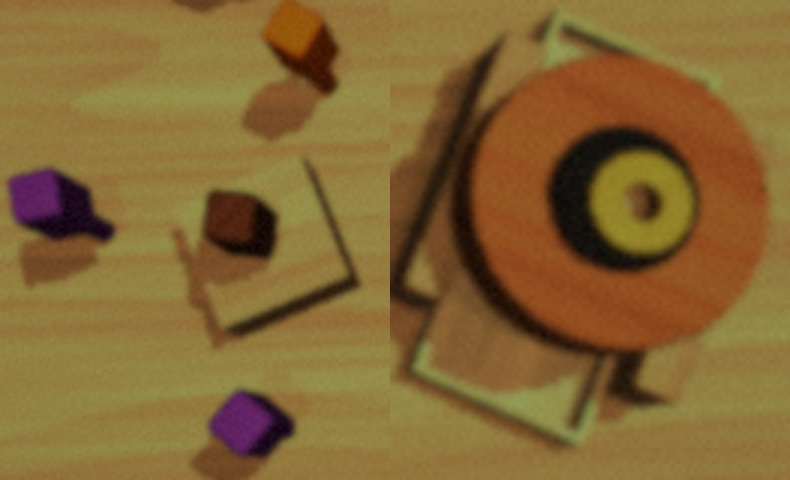

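The drift is confirmed: dark handle in the wooden block at about (0.535, 0.173), with about 70 mm of room between it and the decoys. The foot disc is at about (0.509, -0.207), and the ferrule is shifted to about (0.507, -0.213). I'll look at the hole with the wrist camera on the way to the drift.

```bash
cat >> h.py <<'E'
def down(psi): return np.pi*np.array([np.cos(psi/2),np.sin(psi/2),0])
E
python3 - <<'E'
from h import *
print(np.round(K("wrist")[3]["tool_from_camera"],3),K("wrist")[:3])
for psi in(-.1,):
  for pos in((.509,-.209,.27),(.507,-.213,.135),(.535,.173,.081),(.535,.173,.27)):
    print(psi,pos,np.round(manip.solve_ik(pos,down(psi)),2))
manip.move_to((.509,-.209,.27),down(-.1)); print(manip.get_time(),manip.get_ee_pos())
p,d,k=shot("wrist"); save(p,"w_foot.png"); np.savez("w_foot.npz",p=p,d=d,P=cloud(d,k),M=k[3])
E
```

```text
[[-0.    -0.955 -0.296  0.076]
 [ 1.    -0.    -0.001 -0.001]
 [ 0.001 -0.296  0.955 -0.145]
 [ 0.     0.     0.     1.   ]] (np.float64(407.9000320195488), 318.1709054573756, 244.81698359327325)
-0.1 (0.509, -0.209, 0.27) [ 0.61  0.37 -0.39  1.63  0.15  1.17 -1.48]
-0.1 (0.507, -0.213, 0.135) [ 0.56  0.5  -0.31  1.83  0.2   0.84 -1.52]
-0.1 (0.535, 0.173, 0.081) [-0.04  0.61 -0.5   1.86  0.4   0.78 -2.42]
-0.1 (0.535, 0.173, 0.27) [ 0.25  0.51 -0.98  1.6   0.44  1.27 -2.47]
2.025 [ 0.50856863 -0.21021087  0.26984091]
```

View pics/w_foot.png

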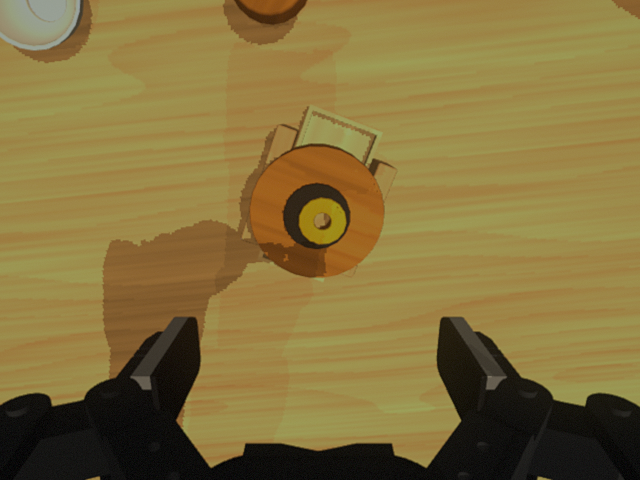

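The wrist view shows the disc centred at about (317,211), the ferrule at about (323,221) and the hole at about (322,221). I'll fit these with code, then go above the drift.

```bash
cat >> h.py <<'E'
def ferrule(p,k,z=.102):
    h=cv2.cvtColor(p,cv2.COLOR_RGB2HSV); m=((h[...,0]>=22)&(h[...,0]<=34)&(h[...,1]>170)&(h[...,2]>90)).astype(np.uint8)
    m=cv2.morphologyEx(m,cv2.MORPH_OPEN,np.ones((3,3)))
    cs,hi=cv2.findContours(m,cv2.RETR_CCOMP,cv2.CHAIN_APPROX_NONE); out=[]
    for c,q in zip(cs,hi[0]):
        if len(c)>14 and cv2.contourArea(c)>50:
            X=np.array([onplane(u,v,z,k)[:2] for u,v in c[:,0]]); (e,ax,_)=cv2.fitEllipse((X*1000).astype(np.float32))
            if max(ax)<60 and min(ax)>6: out.append(("hole" if q[3]>=0 else "outer",np.round(e,1),np.round(ax,1),c[:,0].mean(0).round(1)))
    return out
E
python3 - <<'E'
from h import *
a=np.load("w_foot.npz"); P=a["P"]; f,cx,cy,_=K("wrist"); k=(f,cx,cy,a["M"])
print(a["p"][221,335],cv2.cvtColor(a["p"],cv2.COLOR_RGB2HSV)[221,335],ferrule(a["p"],k))
m=(abs(P[...,2]-.09)<.004); q=P[m]; q=q[np.hypot(q[:,0]-.509,q[:,1]+.208)<.08]; print("disc",cv2.minEnclosingCircle((q[:,:2]*1000).astype(np.float32)),P[215,265])
print(onplane(322,221,.102,k), onplane(317,211,.09,k))
manip.move_to((.50,.173,.27),down(-.1)); print(manip.get_time(),manip.get_ee_pos())
p,d,k=shot("wrist"); save(p,"w_drift.png"); np.savez("w_drift.npz",p=p,d=d,P=cloud(d,k),M=k[3])
E
```

```text
[158 138  23] [ 26 218 158] [('outer', array([ 506.2, -212.4]), array([35.9, 36.5]), array([322.5, 220.6])), ('hole', array([ 506.3, -212. ]), array([14.7, 15. ]), array([321.9, 221. ]))]
disc ((509.46026611328125, -208.1025390625), 54.8371696472168) [ 0.51338176 -0.16641502  0.09150119]
[ 0.50630575 -0.21203097  0.102     ] [ 0.51205464 -0.20863474  0.09      ]
3.5 [0.50062965 0.1713729  0.26984605]
```

View pics/w_drift.png

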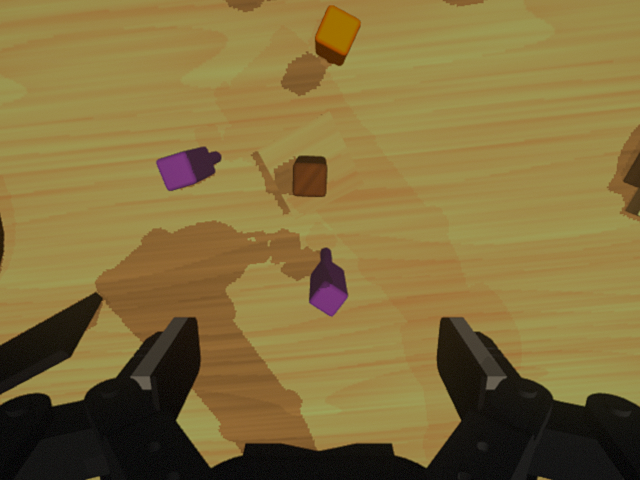

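The wrist view shows the drift handle's top face at about (310,180), nearly square to the image. The purple decoys are at (180,170) and (328,300), and the orange one at (337,32).

```bash
python3 - <<'E'
from h import *
a=np.load("w_drift.npz"); P=a["P"]; f,cx,cy,_=K("wrist"); k=(f,cx,cy,a["M"])
m=(P[...,2]>.1255)&(np.hypot(P[...,0]-.535,P[...,1]-.173)<.05); q=P[m]; print(len(q),np.median(q[:,2]),"top",cv2.minAreaRect((q[:,:2]*1000).astype(np.float32)))
print(onplane(310,180,.13,k))
m=(abs(P[...,2]-.05)<.006)&(np.hypot(P[...,0]-.53,P[...,1]-.173)<.07); q=P[m]; print(len(q),"holder",cv2.minAreaRect((q[:,:2]*1000).astype(np.float32)))
# edge orientation via mask in image
h=cv2.cvtColor(a["p"],cv2.COLOR_RGB2HSV)
print(h[180,310],h[160,310],h[180,335],h[150,330])
a=np.load("top0.npz");P=a["P"];m=(abs(P[...,2]-.05)<.006)&(np.hypot(P[...,0]-.53,P[...,1]-.173)<.07); q=P[m]; print(len(q),"holder top",cv2.minAreaRect((q[:,:2]*1000).astype(np.float32)))
E
```

```text
24644 0.350831559282871 top ((523.3525390625, 179.4425048828125), (76.39746856689453, 77.21664428710938), 29.612592697143555)
[0.53540017 0.17444191 0.13      ]
5053 holder ((535.7548217773438, 174.74505615234375), (70.03304290771484, 70.19405364990234), 21.19626235961914)
[ 13 197  93] [ 16 187  56] [ 20 145 160] [ 25 130 159]
1608 holder top ((536.654052734375, 174.73492431640625), (71.14535522460938, 70.26466369628906), 21.128915786743164)
```

```bash
python3 - <<'E'
from h import *
a=np.load("w_drift.npz"); P=a["P"]
m=(P[...,2]>.1265)&(P[...,2]<.14)&(np.hypot(P[...,0]-.535,P[...,1]-.173)<.03); q=P[m]; print(len(q),np.median(q[:,2]),"top",cv2.minAreaRect((q[:,:2]*1000).astype(np.float32)),q.mean(0))
v,u=np.nonzero(m); print(cv2.minAreaRect(np.stack([u,v],1).astype(np.float32)))
E
```

```text
1173 0.131576925032581 top ((535.9046630859375, 174.5040283203125), (23.643095016479492, 24.053688049316406), 82.4385986328125) [0.53646455 0.17450886 0.13145795]
((310.0, 178.5), (35.0, 34.0), 90.0)
```

```bash
cat >> h.py <<'E'
def go(pos,speed=.15,rot=None,fl=None,n=2):
    pos=np.array(pos,float); r=manip.line_to(pos,max_speed=speed,rotation=rot,force_limit=fl)
    return r
def settle(pos,tol=.0004,n=4):
    cmd=np.array(pos,float)
    for _ in range(n):
        manip.sleep(.15); e=np.array(pos)-manip.get_ee_pos()
        if np.linalg.norm(e)<tol: break
        cmd=cmd+e; manip.line_to(cmd,max_speed=.03)
    return cmd, np.array(manip.get_ee_pos())
E
python3 - <<'E'
from h import *
manip.line_to((.536,.1745,.17),.2); print(settle((.536,.1745,.17)),manip.get_time())
c=manip.line_to((.536,.1745,.081),.12,force_limit=10); print(c,manip.get_ee_pos(),manip.get_contact_force())
print(settle((.536,.1745,.081)))
f0=manip.get_contact_force(); manip.grip(.0); print(manip.get_finger_gap(),manip.get_gripper_force(),np.array(manip.get_contact_force())-f0,manip.get_ee_pos(),manip.get_ee_rot(),manip.get_time())
E
```

```text
(array([0.535976  , 0.17445997, 0.16981801]), array([0.53596743, 0.17444675, 0.16975884])) 5.1833
False [0.53640034 0.17480586 0.08158549] [ 1.4402882  -0.46490318  0.0240357 ]
(array([0.53597232, 0.17450258, 0.08092518]), array([0.53600491, 0.17450963, 0.08094006]))
0.023299693688231735 58.670092821121216 [1.34871589 0.02426711 1.35281995] [0.53593775 0.17438427 0.08103829] [ 3.13746531e+00 -1.57179682e-01 -7.98268638e-07] 7.6083
```

```bash
python3 - <<'E'
from h import *
manip.line_to((.536,.1745,.225),.12); manip.sleep(.2); print(manip.get_finger_gap(),manip.get_contact_force(),manip.get_ee_pos(),manip.get_time())
manip.move_to((.5063,-.2121,.225),down(-.1)); print(settle((.5063,-.2121,.225)),manip.get_time(),manip.get_contact_force(),manip.get_torque())
for n in("wrist","scene"):
    p,d,k=shot(n); np.savez("in_"+n+".npz",p=p,d=d,P=cloud(d,k),M=k[3])
    if n=="wrist": w=p
f,cx,cy,_=k[0:4]; 
save(np.hstack([w[60:460,140:500],cv2.resize(p[220:400,100:260],(400,400*180//160))[:400]]),"insp.png")
E
```

```text
0.02376483312051046 [ 0.45349903  0.37243126 -1.42110914] [0.53578734 0.17444016 0.2244589 ] 9.1583
(array([ 0.50626072, -0.21217281,  0.22500476]), array([ 0.50626763, -0.21221001,  0.22500429])) 11.55 [-0.33413456  0.32831104 -1.21783972] [0.04069582 0.01377668 0.0112196 ]
```

View pics/insp.png

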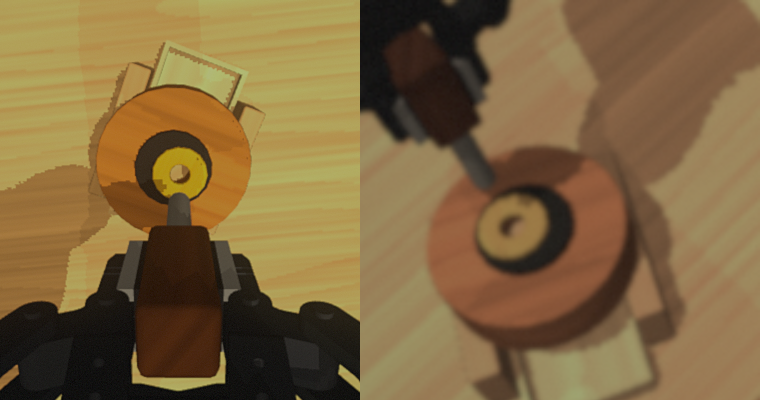

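The drift hangs straight in the grip and its tip is over the ferrule. In the wrist crop the hole is at about (180,172) and the shank below it at about (179,205). I'll fit the shank axis from depth and re-measure the hole in the same image.

```bash
python3 - <<'E'
from h import *
from scipy.optimize import least_squares
for n in("wrist","scene"):
    a=np.load(f"in_{n}.npz"); P=a["P"]; f,cx,cy,_=K(n); k=(f,cx,cy,a["M"])
    m=(P[...,2]>.158)&(P[...,2]<.208)&(np.hypot(P[...,0]-.5063,P[...,1]+.2121)<.014); q=P[m]*1000
    z=q[:,2]-152
    fn=lambda x: np.hypot(q[:,0]-x[0]-x[2]*z,q[:,1]-x[1]-x[3]*z)-6
    s=least_squares(fn,[506,-212,0,0],loss="soft_l1"); print(n,len(q),"tip",s.x[:2].round(2),"slope",s.x[2:].round(3),"rms",np.std(s.fun).round(2),"zmin",q[:,2].min())
    print(ferrule(a["p"],k))
E
```

```text
wrist 707 tip [ 506.14 -211.69] slope [-0.     0.004] rms 0.2 zmin 158.0700256894104
[('outer', array([ 507.5, -213. ]), array([33.1, 36.9]), array([319.2, 233.2])), ('hole', array([ 506.4, -212.3]), array([14.7, 15. ]), array([319.6, 233.6]))]
scene 217 tip [ 506.9  -212.74] slope [-0.     0.008] rms 0.5 zmin 158.07452670043543Traceback (most recent call last):
  File "<stdin>", line 9, in <module>
  File "h.py", line 24, in ferrule
    for c,q in zip(cs,hi[0]):
                      ~~^^^
TypeError: 'NoneType' object is not subscriptable
```

```bash
python3 - <<'E'
from h import *
x,y=.5065,-.2127
manip.line_to((x,y,.185),.08); settle((x,y,.185)); f0=np.array(manip.get_contact_force())
for z in(.176,.170,.166,.162):
    r=manip.line_to((x,y,z),.02,force_limit=5); e=np.array(manip.get_ee_pos())
    print(z,r,"tip",(e[2]-.073).round(4),e.round(4),(np.array(manip.get_contact_force())-f0).round(2),np.round(manip.get_torque(),2),manip.get_time())
    if r: break
E
```

```text
0.176 False tip 0.1029 [ 0.5065 -0.2127  0.1759] [-0.34 -0.23  0.88] [ 0.06  0.01 -0.03] 13.85
0.17 False tip 0.0969 [ 0.5064 -0.2127  0.1699] [ 0.08 -0.99  0.29] [-0.02  0.03  0.02] 14.3
0.166 False tip 0.0928 [ 0.5064 -0.2127  0.1658] [ 0.5  -0.03 -0.08] [-0.03 -0.04  0.03] 14.65
0.162 False tip 0.0888 [ 0.5064 -0.2127  0.1618] [-0.36 -0.2   0.67] [ 0.01 -0.   -0.02] 15.0
```

The tip is in the hole: depth 13 mm below the ferrule top, with no force. Now the slow push.

```bash
python3 - <<'E'
from h import *
x,y=.5065,-.2127; f0=np.array(manip.get_contact_force())
for z in(.158,.154,.150,.146,.142,.138,.134,.130,.127):
    tot=(np.array(manip.get_contact_force())-f0)[2]
    r=manip.line_to((x,y,z),.01,force_limit=max(3,16.5-max(0,tot))); e=np.array(manip.get_ee_pos())
    print(z,r,"tip",(e[2]-.073).round(4),e.round(4),(np.array(manip.get_contact_force())-f0).round(2),manip.get_time())
    if r: break
E
```

```text
0.158 False tip 0.0851 [ 0.5065 -0.2127  0.1581] [ 0.33 -0.05  0.4 ] 15.55
0.154 False tip 0.0822 [ 0.5072 -0.2133  0.1552] [-0.08 -0.45  9.07] 16.1
0.15 False tip 0.0783 [ 0.5073 -0.2132  0.1513] [-0.77 -0.67 10.89] 16.65
0.146 False tip 0.0743 [ 0.5073 -0.2132  0.1473] [-0.5  -0.8   9.07] 17.2
0.142 False tip 0.0703 [ 0.5074 -0.2132  0.1433] [-0.75 -0.49 10.05] 17.75
0.138 False tip 0.0662 [ 0.5074 -0.2132  0.1392] [-0.33 -0.65  9.05] 18.3
0.134 False tip 0.0621 [ 0.5073 -0.2133  0.1351] [ 0.71 -0.52  8.44] 18.85
0.13 True tip 0.0568 [ 0.5062 -0.213   0.1298] [ 0.76  0.27 -1.54] 19.3083
```

The force went to zero at tip 0.057, so the stub is free. I'll hold a moment, check the tray, draw out and carry the drift back above the holder.

```bash
python3 - <<'E'
from h import *
manip.sleep(.4); p,d,k=shot("scene"); print(manip.get_contact_force())
x,y=.5065,-.2127
r=manip.line_to((x,y,.19),.06,force_limit=12); print(r,manip.get_ee_pos())
if not r:
    manip.line_to((x,y,.225),.12); manip.move_to((.536,.1745,.225),down(-.1)); print(settle((.536,.1745,.225)),manip.get_finger_gap(),manip.get_time())
    w,dw,kw=shot("wrist"); P=cloud(dw,kw); np.savez("back.npz",p=w,P=P,M=kw[3])
    p2,_,_=shot("scene")
    save(np.hstack([cv2.resize(p2[260:400,110:250],(400,400)),w[30:430,140:500]]),"back.png")
    from scipy.optimize import least_squares
    m=(P[...,2]>.158)&(P[...,2]<.208)&(np.hypot(P[...,0]-.536,P[...,1]-.1745)<.014); q=P[m]*1000; z=q[:,2]-152
    s=least_squares(lambda v: np.hypot(q[:,0]-v[0]-v[2]*z,q[:,1]-v[1]-v[3]*z)-6,[536,174.5,0,0],loss="soft_l1"); print("tip",s.x.round(3),len(q))
E
```

```text
[-0.47402621 -0.12971496 -0.90046114]
False [ 0.50622202 -0.21264059  0.1895748 ]
(array([0.53597018, 0.17455329, 0.22496835]), array([0.53595673, 0.17456875, 0.2249663 ])) 0.02308151816888472 23.7417
tip [ 5.35827e+02  1.75032e+02 -0.00000e+00  5.00000e-03] 704
```

View pics/back.png

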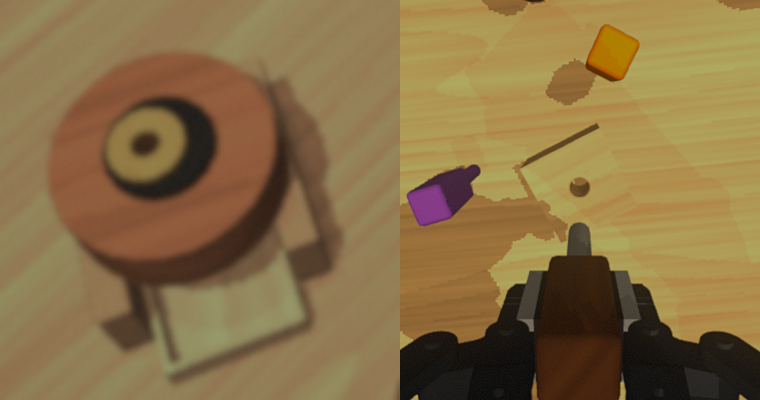

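The ferrule hole is now dark, so the stub has dropped through. The socket is visible at about pixel (319,217), in line with the shank. Now I'll stand the drift back down.

```bash
python3 - <<'E'
from h import *
a=np.load("back.npz"); f,cx,cy,_=K("wrist"); print("socket",onplane(319,217,.05,(f,cx,cy,a["M"])))
x,y=.536,.1745
r=manip.line_to((x,y,.135),.1); f0=np.array(manip.get_contact_force())
for z,s in((.115,.04),(.09,.06),(.0795,.02)):
    r=manip.line_to((x,y,z),s,force_limit=5); e=np.array(manip.get_ee_pos()); print(z,r,e.round(4),(np.array(manip.get_contact_force())-f0).round(2),manip.get_time())
    if r: break
E
```

```text
socket [0.53553474 0.17501947 0.05      ]
0.115 False [0.536  0.1746 0.1149] [-1.34  1.06  0.  ] 25.5417
0.09 False [0.5358 0.1746 0.0897] [-1.05  0.98 -0.43] 26.1083
0.0795 True [0.5361 0.1745 0.081 ] [-2.15  0.38  6.66] 26.5833
```

Floor felt at TCP 0.081, exactly where the drift was gripped. Release, back off and check.

```bash
python3 - <<'E'
from h import *
manip.grip(.085); manip.sleep(.2); manip.line_to((.536,.1745,.16),.06); manip.line_to((.50,.173,.27),.15); manip.sleep(.3)
p,d,k=shot("wrist"); P=cloud(d,k)
m=(P[...,2]>.1265)&(P[...,2]<.145)&(np.hypot(P[...,0]-.535,P[...,1]-.173)<.03); q=P[m]; print(np.median(q[:,2]),cv2.minAreaRect((q[:,:2]*1000).astype(np.float32)))
manip.move_to((.62,-.12,.32),down(-.1)); manip.sleep(.3); s,ds,ks=shot("scene"); print(manip.get_time())
manip.move_to((.45,-.0,.32),down(-.1)); s2,_,_=shot("top")
save(np.hstack([p[80:380,180:480],cv2.resize(s2[215:350,400:530],(310,300))]),"end.png")
E
```

```text
0.13162099920325093 ((536.180908203125, 174.8970184326172), (23.182363510131836, 23.610881805419922), 84.18189239501953)
31.725
```

View pics/end.png

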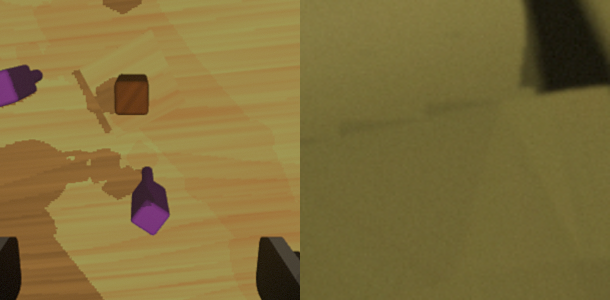

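The drift stands as it did at the start (top at 0.1316, centred). The arm blocks the top view, so I'll make one check of the stub straight down through the bore with the wrist camera.

```bash
python3 - <<'E'
from h import *
manip.move_to((.5065-.076,-.2127+.0075,.27),down(-.1)); manip.sleep(.2)
p,d,k=shot("wrist"); P=cloud(d,k); f,cx,cy,M=k
c=M[:3,:3].T@(np.array([.5064,-.2124,.102])-M[:3,3]); u,v=int(c[0]/c[2]*f+cx),int(c[1]/c[2]*f+cy); print(u,v,manip.get_time())
print(P[v-5:v+6:2,u-5:u+6:2,2].round(3))
m=(P[...,2]>.008)&(P[...,2]<.045)&(np.hypot(P[...,0]-.509,P[...,1]+.208)<.09)&(d>0)
manip.get_qvel()
E
```

```text
321 118 33.725
[[0.031 0.031 0.03  0.03  0.005 0.005]
 [0.03  0.031 0.032 0.032 0.006 0.006]
 [0.03  0.031 0.032 0.029 0.006 0.005]
 [0.03  0.032 0.03  0.007 0.006 0.005]
 [0.032 0.03  0.005 0.006 0.007 0.006]
 [0.03  0.005 0.006 0.006 0.006 0.008]]
```

Stub top reads about 0.03 beside the tray floor at about 0.005, so it lies in the tray.

```bash
python3 -c "
from bench import manip
manip.sleep(.5); print(manip.finish_job())"
```

```text
the job is handed in; nothing more can be done
None
```

The stub is down in the tray, the drift is back upright in its holder's socket, and the job was handed in at about 34 s of the 64 s; the highest pushing force I read was about 11 N (limit 20 N), and no verdict came back.

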